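Clip the hand scanner onto the snap hook

ROBOT

A 6-joint arm with a two-finger parallel gripper is mounted at the origin on the work surface; the furniture and walls round the work are solid. World frame = base frame: x ahead of the robot, y to its left, z up, the work surface at z = 0. Lengths are in m, angles in rad, forces in N, time in s.
With the tool pointing down it reaches from about 0.225 to 0.875 m from the base axis. Payload 3.4 kg.
Tool frame: the origin (TCP) lies at the very end of the fingers, on their centre line; the grasp point (between the pads) lies behind it (manip.grasp_offset is the z of the grasp point in the tool frame, in m); z points along the fingers, y is the line along which they close (so a half turn about z gives the same grasp; the last joint's range is limited). The gripper opens to 85 mm and grips with 20 to 120 N. Pads are 22 mm wide; open, the fingers measure 114 mm over their backs; the gripper's body (76 mm by 85 mm) begins 54 mm behind the grasp point. The pads swing forward as they close: fully open they stand 13 mm farther back than shut.
Start: joints at [1.125, 0.276, 1.505, -0, 1.361, -0.121], TCP at [0.184, 0.545, 0.231] pointing down, gripper open.
Joint ranges: [-2.89, 2.89], [-0.75, 2.08], [0.22, 2.7], [-1.18, 4.32], [0.11, 2.71], [-2.7, 2.7]. Speed limits (rad/s): [2.57, 2.57, 3.14, 3.14, 3.14, 3.14].

INTERFACE

Orientations are given as a unit quaternion [w, x, y, z].
In Python, from rig import manip gives the robot as it stands.
- The arm moves only by the shell command python3 -m pendant 'ROWS' [FORCE]. ROWS is JSON, a list of rows, each an object of numbers: "dx", "dy", "dz": the shift along the tool's x, y, z in m; "rx", "ry", "rz": the turn, a rotation vector about the tool's x, y, z in degrees; "hand": the finger opening in m, from 0 to 0.0854. In form: [{"dx": .., "dy": .., "dz": .., "rx": .., "ry": .., "rz": .., "hand": ..}, ...]. A call has 1 to 12 rows; each row shifts and turns the commanded pose from where the row before left it, along the tool's axes as they then stand; what a row does not reach is not made up. A row lasts 1/12 s, in which the tool goes at most 41.7 mm and 7.16 degrees, less where a joint would pass 70% of its speed; a pose out of reach is approached as far as the arm can. A call is refused whole if a number of a shift passes 0.0417 or a number of a turn 7.16, either way. A call with a gripper value outside its range is refused whole. The fingers move at their own pace and stop on an object; FORCE is the grip in N (left out, the last holds). Time passes only in rows, so rows that do not move let the fingers close. It gives the time, the measured TCP pose, the force, the opening and the grip force at its end, in the units of the state.
- manip.get_state(): the state, without advancing time (a new reading comes with each control period).
- manip.get_image(name): name is "scene" or "top" or "wrist"; returns a dict with "frame" (384x512x3 uint8, red, green, blue), "fx", "fy", "cx", "cy" (pixels), "position" and "attitude" of the camera in the world; the wrist camera has in their place "mount" (4x4, takes a point from camera to tool coordinates, whose origin is the TCP and whose axes are the flange's). Camera axes: x right, y up, looking along -z (the intrinsics and any distortion apply to the point x, -y, -z); pixel columns grow to the right and rows downward; lengths in m; the calibration is good to about 2 mm. The wrist camera is an equidistant fisheye: a pixel r from the principal point sees the ray r / f radians off the axis. A picture is of the moment at which its call begins: read the wrist's pose just before it. There is no depth.
- manip.sign_off(): hands the job in; it is judged then, once.
The state is a dict: "clock": time; "qpos": joint angles; "qd": joint speeds; "effort": joint torques, N m; "position": TCP position; "ee_rot": TCP orientation; "contact_force": force on the tool from outside, world axes, zero at the start; "moment": the same for the moment, N m; "width": finger opening in m; "gripper_force": force on a finger pad.
Only numpy, scipy, OpenCV 4.12 (cv2) and the standard library are available. Lean on these libraries where they do the work, as an engineer would, in place of code of your own. Each camera call takes 0.05 s, during which the arm holds its last target. There are 200 camera calls.

TASK

Put the barcode scanner away on the tool hanger: carry it by its grip, use its steel ring to press in the sprung gate of the hanging snap hook, and pass the ring inside so that the gate snaps shut behind it. Before letting go, try to draw the ring back out against the shut gate with a gentle tug of about 10 N to prove that it has caught, never loading the hook with more than 15 N; then leave the scanner hanging still from the bottom of the hook, and leave the other things on the table alone.

Things in the scene. Friction and masses are not known exactly. Their poses are not given: they have to be found in the camera images.
- scanner: dark grey hand barcode scanner, 0.2 kg, lying on the left, 168 mm long, a steel ring fixed rigidly to the butt of its grip. Origin: middle of its underside (ring not counted). +y runs along the grip to the ring, z up as it lies. Grip: 34 mm wide in x, about 40 mm high at y = 35 to 75 mm. Head (y = -80 to 32 mm): 66 mm wide, 77 mm high
- grip (a point): point in the scanner's grip where it is best taken from above, fingers closing along the scanner's x: 56 mm from its origin towards the ring, 26 mm over its underside. Axes as the scanner's
- ring_tip (a point): wire centre at the point of the ring furthest from the scanner: y = 145, z = 18 mm in the scanner's frame, axes as the scanner's. The ring lies in the scanner's x-y plane (level as it lies): 5 mm wire, 46 mm outside, 36 mm inside diameter; a lug 16 mm wide joins it to the grip
- hanger: fixed tool hanger on the right, its x and y directions those of the hook: dark 110 mm square base plate (origin at its centre underneath), 18 mm grey tube rising to 0.41 m and bent over to +y, ending above the hook, whose pin is 140 mm to +y and 30 mm to -x of the origin. Clevis and tube fill the space over the hook from 345 mm up, 12 mm to either side in x
- snap_hook: steel snap hook, 120 mm long, 10 mm wire, hanging in its own x-z plane. Origin on its clevis pin, 362 mm over the table; z up, y along the pin; the gate is on its -x side, facing the robot. It rocks on the pin by some degrees between firm stops, which lie differently each time (the clevis is bolted on a little askew): 0.5 N swings it, so it yields up to 10 mm before it takes load
- hook_nose (a point): centre of the rounded upper end (5 mm radius) of the hook's nose: x = -22, z = -70 mm in the hook's frame. The ring's wire must pass over it from -x to +x. Inside, the hook is 34 mm wide in x from nose to spine (x = -17 to 17 mm at z = -93 mm), narrower towards the pin; its bottom is a half circle
- hook_seat (a point): where the centre of the ring's wire lies when it rests in the bottom of the hook: x = 0, z = -107.5 mm in the hook's frame. A scanner let go here swings down and hangs from the ring; its swing dies out in 3 to 6 s
- gate (a joint): gate angle: 0 shut, grows as its lower end is pressed inward (+x), stop at 0.85 rad. Spring 0.11 N m shut, 0.21 at the stop (3.5 to 7 N, 30 mm below the hinge). With the wire over the nose (x past -14 but not past 2 mm) and then lowered to z = -80 mm or less in the hook's frame, the gate slips off it and snaps shut; it cannot open outward
- gate_bar: the gate's aluminium bar, 8.4 mm thick, 45 mm long, closing the -x side of the hook from its hinge down to the nose. Origin at the hinge (x = -10, z = -24 mm in the hook's frame); its axes turn with the gate
- product_box_3: flat white carton on the right, 120 x 85 x 30 mm, loose, to be left alone. Origin: centre of its underside
- product_box_4: flat white carton on the right, 100 x 80 x 26 mm, loose, to be left alone. Origin: centre of its underside
- tape_roll_clear: tan roll of packing tape at the back, 96 mm across, 48 mm high, loose, to be left alone. Origin: centre of its underside

How it is judged:
On the way, in this order (a step that is already met when the one before it is completed fails the run):
1. the ring presses the gate open (value of joint gate above 0.3 rad and contact force between scanner and gate_bar above 1 N), for 0.05 s.
2. the ring's far side is inside the hook and the gate has snapped shut behind it (x of ring_tip in the frame of snap_hook between -0.017 and 0.022 m and y of ring_tip in the frame of snap_hook between -0.02 and 0.02 m and z of ring_tip in the frame of snap_hook between -0.12 and -0.03 m and value of joint gate below 0.05 rad), for 0.2 s.
3. the ring is drawn back against the shut gate with at least 6 N (x of ring_tip in the frame of snap_hook between -0.017 and 0.022 m and y of ring_tip in the frame of snap_hook between -0.02 and 0.02 m and z of ring_tip in the frame of snap_hook between -0.12 and -0.03 m and value of joint gate below 0.08 rad and contact force between scanner and gate_bar above 6 N), for 0.3 s.
At the end, for the whole second after the job is handed in: The ring's far side rests in the bottom of the hook (within 20 mm of the seat), the gate is shut (under 0.05 rad), and the scanner hangs from the hook nearly still (under 0.10 m/s) (all of step 2 and distance between ring_tip and hook_seat below 0.02 m and linear speed of scanner below 0.1 m/s); the robot touches nothing.
It fails at once if the scanner loads the snap hook or its gate with more than 15 N (contact force between scanner and snap_hook above 15 N).
It fails at once if a bystander is moved more than 30 mm (distance of any of product_box_3, product_box_4, tape_roll_clear from where it was at the start of the episode above 0.03 m).
It also fails if it takes over 72 s, if anything falls off the work surface, if the arm or the gripper's body presses on something with over 40 N, if the wrist force passes 120 N, or if a joint passes its speed limit or range.

## Working session

There is one attempt and no reset: what is moved stays moved. The work goes in short steps, Python scripts to look and compute and a shell command to move; the robot and the scene stay as the last step left them, time stands still between calls to the robot, and variables do not carry over. Pictures are saved under pics/ and viewed, at most 13 in all, crops included, and the job is handed in when it is done.

```bash
mkdir -p pics; ls; python3 - <<'E'
from rig import manip
import cv2,json
s=manip.get_state();print(s, manip.grasp_offset)
for n in("scene","top"):
    d=manip.get_image(n);cv2.imwrite(f"pics/{n}0.png",d["frame"][:,:,::-1])
    print({k:v for k,v in d.items() if k!="frame"})
d=manip.get_image("wrist");print({k:v for k,v in d.items() if k!="frame"})
E
```

```text
pics
{'clock': 0.0, 'qpos': array([ 1.12499708e+00,  2.76559733e-01,  1.50614553e+00,  2.60884207e-05,
        1.36072416e+00, -1.21024212e-01]), 'qd': array([-5.19045858e-05, -2.26569415e-03,  9.96712880e-04,  9.09169930e-04,
       -1.67128042e-03,  4.13004155e-04]), 'effort': array([ 7.52911765e-04, -4.16775191e+01, -2.45804465e+01, -8.21192816e-05,
        1.09173870e-02, -3.20277692e-06]), 'position': array([0.18325227, 0.5444411 , 0.2304549 ]), 'ee_rot': array([-2.69057222e-04,  1.61677402e-01,  9.86843237e-01, -8.78182730e-04]), 'contact_force': array([-0.15587103, -0.63514396, -0.62672554]), 'moment': array([0.00544608, 0.01862814, 0.00219498]), 'gripper_force': 0.0, 'width': 0.08540870343079598} -0.0187
{'fx': 465.66211209117455, 'fy': 465.66211209117455, 'cx': 258.7085434658695, 'cy': 188.82608507627697, 'position': array([0.66952652, 0.91809851, 1.23325375]), 'attitude': array([0.03619776, 0.02201986, 0.3704963 , 0.92786709])}
{'fx': 470.9624735706804, 'fy': 470.9624735706804, 'cx': 266.68856032163467, 'cy': 187.53954769786748, 'position': array([ 0.33125918, -0.05575105,  1.67347317]), 'attitude': array([ 0.71235395,  0.05756183, -0.06446027, -0.69647926])}
{'fx': 297.3186396354542, 'fy': 297.3186396354542, 'cx': 259.6599437901851, 'cy': 193.70362311215774, 'mount': array([[-8.08241488e-05,  9.64360686e-01,  2.64591120e-01,
         6.61859528e-02],
       [ 9.99999857e-01,  2.18043506e-04, -4.89239579e-04,
        -8.11835755e-04],
       [-5.29495792e-04,  2.64591042e-01, -9.64360565e-01,
        -1.42172830e-01],
       [ 0.00000000e+00,  0.00000000e+00,  0.00000000e+00,
         1.00000000e+00]])}
```

View pics/scene0.png

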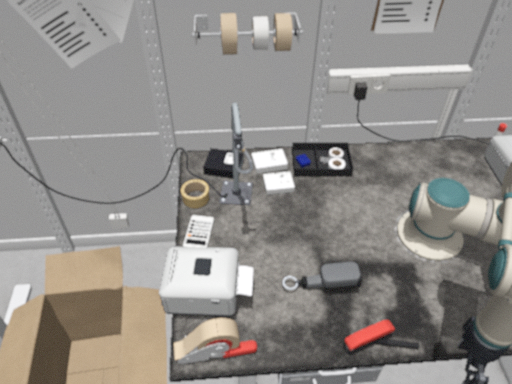

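View pics/top0.png

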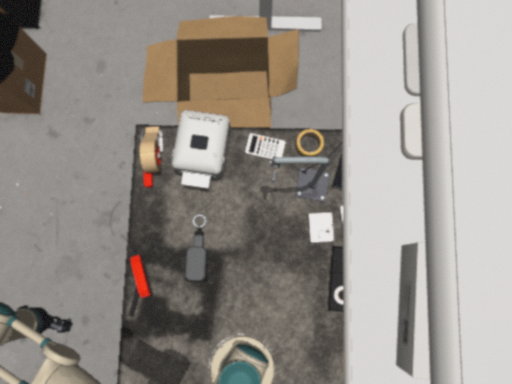

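```bash
python3 - <<'E'
import cv2,numpy as np
s=cv2.imread("pics/scene0.png");t=cv2.imread("pics/top0.png")
def c(i,x,y,w,h,k):return cv2.resize(i[y:y+h,x:x+w],None,fx=k,fy=k,interpolation=cv2.INTER_CUBIC)
a=np.hstack([c(t,170,205,60,90,5)[:300],c(t,255,130,100,60,5)])
a=np.vstack([np.hstack([c(t,180,210,40,80,3.75),c(t,260,135,100,60,5)]),np.hstack([c(s,275,255,90,40,5)[:, :350],c(s,210,95,60,40,5)])])  if 0 else None
A=np.zeros((600,800,3),np.uint8)
A[:300,:150]=c(t,180,210,30,60,5)
A[:300,150:650]=c(t,255,140,100,60,5)
A[300:520,:475]=c(s,275,252,95,44,5)
A[300:600,480:780]=c(s,205,95,50,50,6)
cv2.imwrite("pics/c1.png",A)
E
```

```text
(no output)
```

View pics/c1.png

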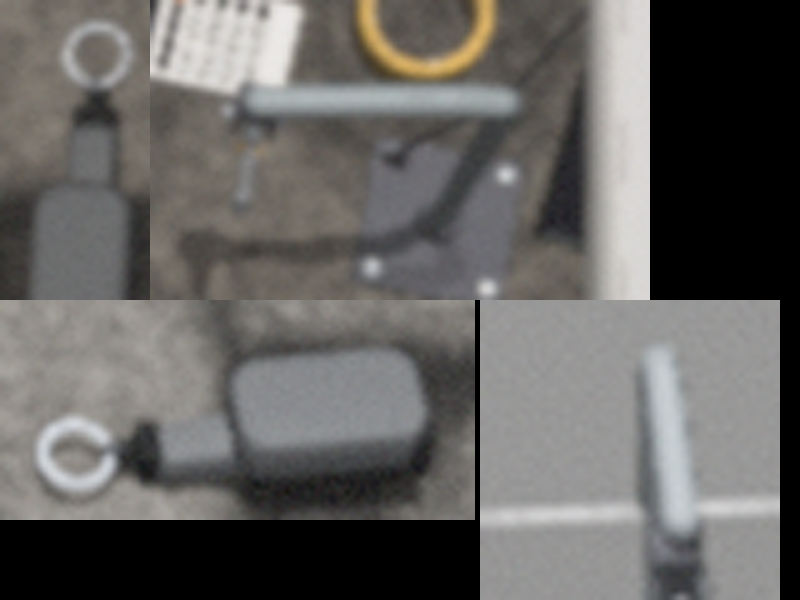

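```bash
cat >h.py <<'E'
import numpy as np
from scipy.spatial.transform import Rotation as R
def q(a): return R.from_quat(np.roll(a,-1))
CAM={"scene":dict(f=465.662,c=(258.7085,188.826),p=np.array([0.66952652,0.91809851,1.23325375]),R=q([0.03619776,0.02201986,0.3704963,0.92786709])),
"top":dict(f=470.9625,c=(266.68856,187.5395),p=np.array([0.33125918,-0.05575105,1.67347317]),R=q([0.71235395,0.05756183,-0.06446027,-0.69647926]))}
def ray(cam,u,v):
    c=CAM[cam];return c["p"],c["R"].apply([(u-c["c"][0])/c["f"],-(v-c["c"][1])/c["f"],-1])
def at_z(cam,u,v,z):
    p,d=ray(cam,u,v);return p+d*(z-p[2])/d[2]
def proj(cam,P):
    c=CAM[cam];x=c["R"].inv().apply(np.asarray(P)-c["p"]);return np.array([c["c"][0]-c["f"]*x[0]/x[2],c["c"][1]+c["f"]*x[1]/x[2]])
def tri(l):
    A=np.zeros((3,3));b=np.zeros(3)
    for n,u,v in l:
        p,d=ray(n,u,v);d=d/np.linalg.norm(d);M=np.eye(3)-np.outer(d,d);A+=M;b+=M@p
    return np.linalg.solve(A,b)
M=None
def wpose(s): return np.asarray(s["position"]),q(s["ee_rot"])
def wray(img,s,u,v):
    m=img["mount"];x=(u-img["cx"]);y=(v-img["cy"]);r=np.hypot(x,y);t=r/img["fx"]
    d=np.array([np.sin(t)*x/r,-np.sin(t)*y/r,-np.cos(t)])
    p,Q=wpose(s);return p+Q.apply(m[:3,3]),Q.apply(m[:3,:3]@d)
def wproj(img,s,P):
    m=img["mount"];p,Q=wpose(s);x=m[:3,:3].T@(Q.inv().apply(np.asarray(P)-p)-m[:3,3])
    h=np.hypot(x[0],x[1]);t=np.arctan2(h,-x[2]);return np.array([img["cx"]+img["fx"]*t*x[0]/h,img["cy"]-img["fx"]*t*x[1]/h])
E
python3 - <<'E'
from h import *
np.set_printoptions(precision=4,suppress=True)
T=lambda x,y:(180+x/5-.1,210+y/5-.1)
B=lambda x,y:(255+(x-150)/5-.1,140+y/5-.1)
S=lambda x,y:(275+x/5-.1,252+(y-300)/5-.1)
print("ring top",at_z("top",*T(96,54),.018),"scene",at_z("scene",*S(76,455),.018))
print("grip",at_z("top",*T(93,150),.044), "lug",at_z("top",*T(96,108),.03))
print("grip scene",at_z("scene",*S(197,440),.046))
for p in[(507,174),(487,288),(372,267),(392,157)]:print("bolt",at_z("top",*B(*p),.014))
print("tube",at_z("top",*B(250,101),.419),at_z("top",*B(515,102),.419))
E
```

```text
ring top [0.4963 0.1664 0.018 ] scene [0.494  0.1655 0.018 ]
grip [0.4275 0.1619 0.044 ] lug [0.4575 0.1631 0.03  ]
grip scene [0.4249 0.178  0.046 ]
bolt [ 0.673  -0.2824  0.014 ]
bolt [ 0.5896 -0.2681  0.014 ]
bolt [ 0.6029 -0.1858  0.014 ]
bolt [ 0.6835 -0.1994  0.014 ]
tube [ 0.6269 -0.0865  0.419 ] [ 0.6299 -0.2315  0.419 ]
```

```bash
cat >>h.py <<'E'
def go(pos,Rt=None):
    """delta to target: rotation rows first (rotvec deg, tool), then shift in new tool axes (mm)"""
    from rig import manip
    s=manip.get_state();p,Q=wpose(s);Rt=Q if Rt is None else Rt
    rv=(Q.inv()*Rt).as_rotvec(degrees=True)
    print("t",round(s["clock"],2),"rot",rv.round(2),"then shift mm",(Rt.inv().apply(np.asarray(pos)-p)*1e3).round(1),"| shift-first",(Q.inv().apply(np.asarray(pos)-p)*1e3).round(1))
def down(yaw):  # tool z down, tool x at world angle yaw deg +180 (camera behind), tool y at yaw+90
    c,s_=np.cos(np.radians(yaw)),np.sin(np.radians(yaw))
    return R.from_matrix(np.array([[-c,-s_,0],[-s_,c,0],[0,0,-1]]).T)
E
python3 -c "
from h import *
go([.427,.1615,.12],down(4))"
```

```text
t 0.15 rot [-8.000e-02 -2.000e-02 -2.261e+01] then shift mm [-216.4 -399.2  110.6] | shift-first [-353.2 -285.2  111. ]
```

```bash
python3 -m pendant '[{"rz":-5.65},{"rz":-5.65},{"rz":-5.65},{"rz":-5.65},{"dx":-0.02,"dy":-0.035,"dz":0.009},{"dx":-0.02,"dy":-0.035,"dz":0.009},{"dx":-0.02,"dy":-0.035,"dz":0.009},{"dx":-0.02,"dy":-0.035,"dz":0.009},{"dx":-0.02,"dy":-0.035,"dz":0.009},{"dx":-0.02,"dy":-0.035,"dz":0.009},{"dx":-0.02,"dy":-0.035,"dz":0.009},{"dx":-0.02,"dy":-0.035,"dz":0.009}]'
python3 -m pendant '[{"dx":-0.02,"dy":-0.035,"dz":0.0},{"dx":-0.02,"dy":-0.035,"dz":0},{"dx":-0.016,"dy":-0.029,"dz":0},{},{}]'
python3 - <<'E'
from rig import manip
from h import *
import cv2
s=manip.get_state();d=manip.get_image("wrist")
f=d["frame"][:,:,::-1].copy()
for P in ([.4955,.166,.018],[.427,.1615,.044],[.371,.157,.077]):
    u=wproj(d,s,P);print(u);
go([.427,.1615,.12],down(4))
cv2.imwrite("pics/w1.png",f)
E
```

```text
[129.65239167 380.8800705 ]
[104.32429328 367.09131162]
[ 77.91523727 357.54678142]
t 0.2 rot [-6.000e-02 -2.000e-02 -2.261e+01] then shift mm [-216.3 -399.2  110.8] | shift-first [-353.2 -285.3  111. ]invalid input
invalid input
```

View pics/w1.png

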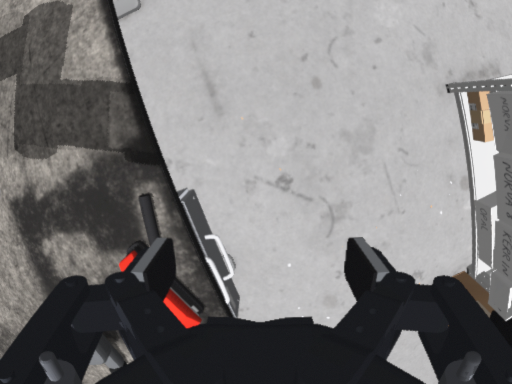

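The picture shows only the floor, the table edge and the fingers at about (155,260) and (365,260): the arm did not move, because the rows were refused. I'll give every key in each row.

```bash
python3 -m pendant '[{"dx":0,"dy":0,"dz":0,"rx":0,"ry":0,"rz":-5.65,"hand":0.085},{"dx":0,"dy":0,"dz":0,"rx":0,"ry":0,"rz":-5.65,"hand":0.085},{"dx":0,"dy":0,"dz":0,"rx":0,"ry":0,"rz":-5.65,"hand":0.085},{"dx":0,"dy":0,"dz":0,"rx":0,"ry":0,"rz":-5.65,"hand":0.085},{"dx":-0.02,"dy":-0.035,"dz":0.009,"rx":0,"ry":0,"rz":0,"hand":0.085},{"dx":-0.02,"dy":-0.035,"dz":0.009,"rx":0,"ry":0,"rz":0,"hand":0.085},{"dx":-0.02,"dy":-0.035,"dz":0.009,"rx":0,"ry":0,"rz":0,"hand":0.085},{"dx":-0.02,"dy":-0.035,"dz":0.009,"rx":0,"ry":0,"rz":0,"hand":0.085},{"dx":-0.02,"dy":-0.035,"dz":0.009,"rx":0,"ry":0,"rz":0,"hand":0.085},{"dx":-0.02,"dy":-0.035,"dz":0.009,"rx":0,"ry":0,"rz":0,"hand":0.085},{"dx":-0.02,"dy":-0.035,"dz":0.009,"rx":0,"ry":0,"rz":0,"hand":0.085},{"dx":-0.02,"dy":-0.035,"dz":0.009,"rx":0,"ry":0,"rz":0,"hand":0.085}]'
```

```text
clock: 1.2
position: [0.3632, 0.2751, 0.159]
ee_rot: [0.0, -0.035, 0.999, 0.0]
contact_force: [0.7, 0.9, -0.4]
width: 0.0852
gripper_force: 0.0
```

```bash
python3 -m pendant '[{"dx":-0.02,"dy":-0.035,"dz":0.009,"hand":0.085}]' || true
python3 -c "
from h import *
go([.427,.1615,.12],down(4))"
```

```text
t 1.2 rot [0.01 0.02 0.02] then shift mm [ -55.8 -117.7   39. ] | shift-first [ -55.7 -117.8   39. ]invalid input
```

```bash
python3 -m pendant '[{"dx":-0.014,"dy":-0.0295,"dz":0.01,"rx":0,"ry":0,"rz":0,"hand":0.085},{"dx":-0.014,"dy":-0.0295,"dz":0.01,"rx":0,"ry":0,"rz":0,"hand":0.085},{"dx":-0.014,"dy":-0.0295,"dz":0.01,"rx":0,"ry":0,"rz":0,"hand":0.085},{"dx":-0.014,"dy":-0.0295,"dz":0.009,"rx":0,"ry":0,"rz":0,"hand":0.085},{"dx":0,"dy":0,"dz":0,"rx":0,"ry":0,"rz":0,"hand":0.085},{"dx":0,"dy":0,"dz":0,"rx":0,"ry":0,"rz":0,"hand":0.085}]'
python3 - <<'E'
from rig import manip
from h import *
import cv2
s=manip.get_state();d=manip.get_image("wrist")
f=d["frame"][:,:,::-1].copy()
for P in ([.4955,.166,.018],[.427,.1615,.044],[.371,.157,.077]):
    u=wproj(d,s,P);print(u);
go([.427,.1615,.12],down(4))
cv2.imwrite("pics/w2.png",f)
E
```

```text
clock: 1.7
position: [0.427, 0.1616, 0.1197]
ee_rot: [-0.001, -0.033, 0.999, 0.0]
contact_force: [0.2, 0.2, -0.1]
width: 0.0853
gripper_force: 0.0
[260.47486288 264.73797001]
[260.67234336 202.33983131]
[259.62569619 130.84572508]
t 1.75 rot [ 0.03 -0.06 -0.12] then shift mm [-0.4 -1.2  0.1] | shift-first [-0.4 -1.2  0.1]
```

View pics/w2.png

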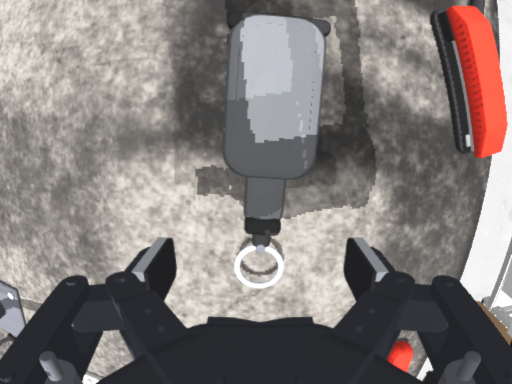

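```bash
python3 - <<'E'
from rig import manip
from h import *
s=manip.get_state();d=manip.get_image("wrist")
np.set_printoptions(precision=4,suppress=True)
for u,v,z in((260,263,.018),(265.5,195,.044),(272,150,.07),(276.5,100,.077),(278,60,.077),(263,227,.036)):
    p,r=wray(d,s,u,v);print(p+r*(z-p[2])/r[2])
E
```

```text
[0.4935 0.1667 0.018 ]
[0.4207 0.1659 0.044 ]
[0.3829 0.1669 0.07  ]
[0.3507 0.167  0.077 ]
[0.3253 0.1662 0.077 ]
[0.4501 0.1661 0.036 ]
```

```bash
python3 -m pendant '[{"dx":0.001,"dy":0.005,"dz":0,"rx":0,"ry":0,"rz":4,"hand":0.085},{"dx":0,"dy":0,"dz":0.03,"rx":0,"ry":0,"rz":0,"hand":0.085},{"dx":0,"dy":0,"dz":0.03,"rx":0,"ry":0,"rz":0,"hand":0.085},{"dx":0,"dy":0,"dz":0.025,"rx":0,"ry":0,"rz":0,"hand":0.085},{"dx":0,"dy":0,"dz":0.012,"rx":0,"ry":0,"rz":0,"hand":0.085},{"dx":0,"dy":0,"dz":0.012,"rx":0,"ry":0,"rz":0,"hand":0.085},{"dx":0,"dy":0,"dz":0,"rx":0,"ry":0,"rz":0,"hand":0.085},{"dx":0,"dy":0,"dz":0,"rx":0,"ry":0,"rz":0,"hand":0.06},{"dx":0,"dy":0,"dz":0,"rx":0,"ry":0,"rz":0,"hand":0.02},{"dx":0,"dy":0,"dz":0,"rx":0,"ry":0,"rz":0,"hand":0.02},{"dx":0,"dy":0,"dz":0,"rx":0,"ry":0,"rz":0,"hand":0.02},{"dx":0,"dy":0,"dz":0,"rx":0,"ry":0,"rz":0,"hand":0.02}]' 80
python3 -c "
from h import *
go([.426,.1665,.0104],down(0))"
```

```text
clock: 2.8
position: [0.4262, 0.1682, 0.0126]
ee_rot: [0.001, -0.0, 1.0, 0.0]
contact_force: [-0.2, -0.4, 6.0]
width: 0.0315
gripper_force: 78.8
t 2.8 rot [0.03 0.14 0.02] then shift mm [ 0.2 -1.7  2.2] | shift-first [ 0.2 -1.7  2.2]
```

```bash
python3 -m pendant '[{"dx":0,"dy":0,"dz":-0.01,"rx":0,"ry":0,"rz":0,"hand":0.02},{"dx":0,"dy":0,"dz":-0.03,"rx":0,"ry":0,"rz":0,"hand":0.02},{"dx":0,"dy":0,"dz":-0.04,"rx":0,"ry":0,"rz":0,"hand":0.02},{"dx":0,"dy":0,"dz":-0.04,"rx":0,"ry":0,"rz":0,"hand":0.02},{"dx":0,"dy":0,"dz":-0.04,"rx":0,"ry":0,"rz":0,"hand":0.02},{"dx":0,"dy":0,"dz":-0.04,"rx":0,"ry":0,"rz":0,"hand":0.02},{"dx":0,"dy":0,"dz":-0.04,"rx":0,"ry":0,"rz":0,"hand":0.02},{"dx":0,"dy":0,"dz":-0.04,"rx":0,"ry":0,"rz":0,"hand":0.02},{"dx":0,"dy":0,"dz":-0.037,"rx":0,"ry":0,"rz":0,"hand":0.02},{"dx":-0.03,"dy":-0.012,"dz":0,"rx":0,"ry":0,"rz":0,"hand":0.02},{"dx":-0.03,"dy":-0.012,"dz":0,"rx":0,"ry":0,"rz":0,"hand":0.02},{"dx":-0.03,"dy":-0.012,"dz":0,"rx":0,"ry":0,"rz":0,"hand":0.02}]'
python3 -m pendant '[{"dx":-0.03,"dy":-0.012,"dz":0,"rx":0,"ry":0,"rz":0,"hand":0.02},{"dx":-0.03,"dy":-0.012,"dz":0,"rx":0,"ry":0,"rz":0,"hand":0.02},{"dx":-0.03,"dy":-0.012,"dz":0,"rx":0,"ry":0,"rz":0,"hand":0.02},{"dx":-0.03,"dy":-0.012,"dz":0,"rx":0,"ry":0,"rz":0,"hand":0.02},{"dx":-0.03,"dy":-0.012,"dz":0,"rx":0,"ry":0,"rz":0,"hand":0.02},{"dx":-0.03,"dy":-0.012,"dz":0,"rx":0,"ry":0,"rz":0,"hand":0.02},{"dx":0,"dy":0,"dz":0,"rx":6,"ry":0,"rz":0,"hand":0.02},{"dx":0,"dy":0,"dz":0,"rx":6,"ry":0,"rz":0,"hand":0.02},{"dx":0,"dy":0,"dz":0,"rx":6,"ry":0,"rz":0,"hand":0.02},{"dx":0,"dy":0,"dz":0,"rx":6,"ry":0,"rz":0,"hand":0.02},{"dx":0,"dy":0,"dz":0,"rx":6,"ry":0,"rz":0,"hand":0.02},{"dx":0,"dy":0,"dz":0,"rx":0,"ry":0,"rz":0,"hand":0.02}]'
cat >look.py <<'E'
import sys,pickle,cv2
from rig import manip
from h import *
s=manip.get_state();d=manip.get_image("wrist")
pickle.dump((s,d),open(sys.argv[1]+".pkl","wb"))
cv2.imwrite(f"pics/{sys.argv[1]}.png",cv2.resize(d["frame"][:,:,::-1],None,fx=1.5625,fy=1.5625,interpolation=cv2.INTER_CUBIC))
E
python3 look.py w3
```

```text
clock: 3.8
position: [0.516, 0.1315, 0.3299]
ee_rot: [0.002, -0.0, 1.0, 0.0]
contact_force: [1.0, 0.3, -1.7]
width: 0.0312
gripper_force: 80.1
clock: 4.8
position: [0.6945, 0.0644, 0.3241]
ee_rot: [-0.002, -0.003, 0.966, -0.259]
contact_force: [0.3, 0.5, -4.3]
width: 0.0315
gripper_force: 80.2
```

View pics/w3.png

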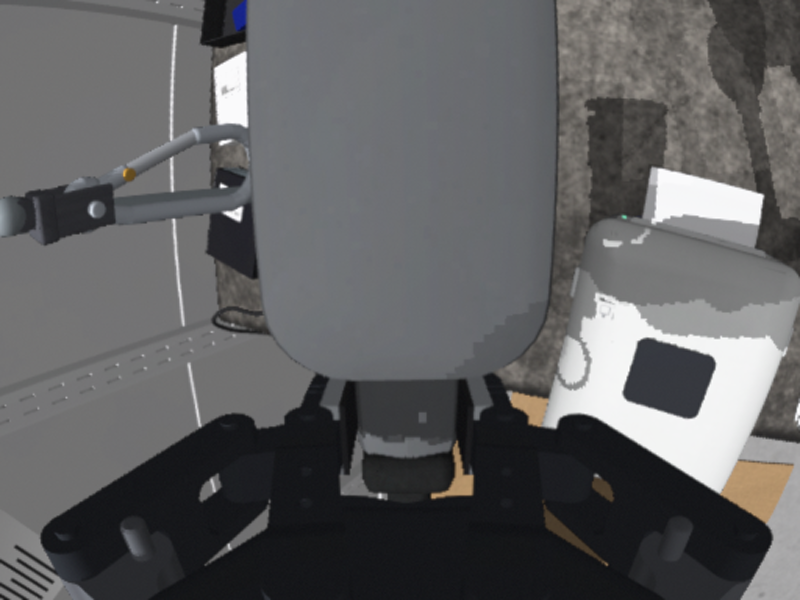

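The hook is at left: clevis pin dot at (97,209), orange hinge at (128,173), nose near (200,133), spine lower edge to (235,205). I'll enlarge it.

```bash
python3 - <<'E'
import pickle,cv2
s,d=pickle.load(open("w3.pkl","rb"))
f=d["frame"][70:160,0:165,::-1]
cv2.imwrite("pics/w3c.png",cv2.resize(f,(792,432),interpolation=cv2.INTER_CUBIC))
E
```

```text
(no output)
```

View pics/w3c.png

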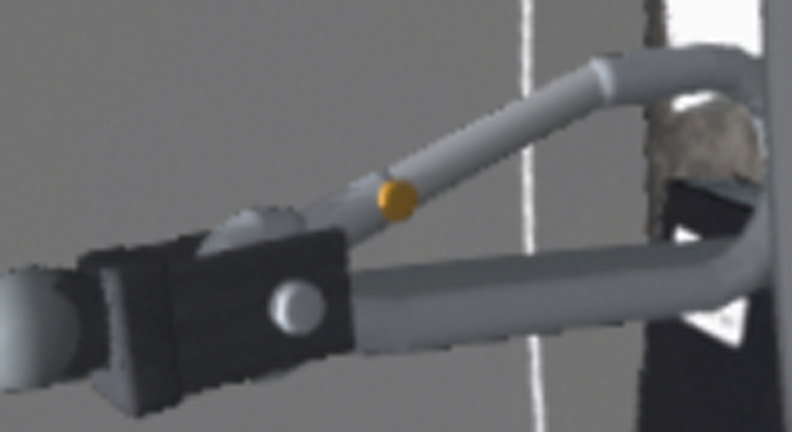

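```bash
cat >fit.py <<'E'
import pickle
from h import *
from scipy.optimize import least_squares
np.set_printoptions(precision=4,suppress=True)
s,d=pickle.load(open("w3.pkl","rb"))
C=lambda x,y:np.array([(x+.5)/4.8-.5,70+(y+.5)/4.8-.5])
obs=[((0,.014,0),C(299,306)),((-.010,.006,-.024),C(397,200)),((-.022,0,-.070),C(610,80)),((.022,0,-.070),C(600,287))]
def hookR(yaw,t): return R.from_euler("z",yaw)*R.from_euler("y",t)
def res(p,full=False):
    r=[]
    for P,o in obs:
        r.append(wproj(d,s,p[:3]+hookR(p[4],p[3]).apply(P))-o)
    r=np.array(r); r[3,0]*=0
    return r if full else np.r_[r.ravel(),(p[2]-.362)/.001*1,(p[4]+np.radians(9.7))/np.radians(1.5),(p[:2]-[.631,-.091])/.004]
if __name__=="__main__":
    k=least_squares(res,[.631,-.091,.362,0,-.17]);p=k.x
    print(p[:3],"tilt,yaw",np.degrees(p[3:]));print(res(p,1))
    for n,P in(("nose",(-.022,0,-.07)),("seat",(0,0,-.1075)),("hinge",(-.01,0,-.024))):print(n,p[:3]+hookR(p[4],p[3]).apply(P))
    np.save("hook.npy",p)
    # head front-top edge check for pitch
    for P in((.024,0,-.0644),(.024,0,-.055)):
        pp,Q=wpose(s);print("head edge px*1.5625",wproj(d,s,pp+Q.apply(P))*1.5625)
E
python3 fit.py
```

```text
[ 0.6319 -0.0911  0.3613] tilt,yaw [ 10.8388 -10.7633]
[[-0.2182  0.4418]
 [ 0.8519 -0.6994]
 [-1.1263 -2.3562]
 [ 0.      2.6383]]
nose [ 0.5977 -0.0846  0.2967]
seat [ 0.612  -0.0873  0.2557]
hinge [ 0.6178 -0.0884  0.3396]
head edge px*1.5625 [409.0619 411.6034]
head edge px*1.5625 [408.7393 389.8226]
```

```bash
sed -i 's/r\[3,0\]\*=0/r[3]*=0/' fit.py; python3 fit.py; python3 - <<'E'
from h import *
import pickle
np.set_printoptions(precision=4,suppress=True)
s,d=pickle.load(open("w3.pkl","rb"))
s2=dict(position=np.array([.427,.1616,.1197]),ee_rot=down(3.9).as_quat()[[3,0,1,2]])
for z in(.055,.065,.07,.077):
    p,r=wray(d,s2,272,179);P=p+r*(z-p[2])/r[2]
    t=np.array([.4262-P[0],0,-(z-.0126)])  # tool coords at grasp
    pp,Q=wpose(s);print(z,P,t,wproj(d,s,pp+Q.apply(t))*1.5625)
print(wpose(s)[1].as_matrix())
E
```

```text
[ 0.6317 -0.0901  0.362 ] tilt,yaw [ 8.7838 -9.8779]
[[-0.543   0.0384]
 [ 1.0527 -0.085 ]
 [-0.5818  0.0148]
 [ 0.      0.    ]]
nose [ 0.5998 -0.0845  0.2962]
seat [ 0.6156 -0.0873  0.2557]
hinge [ 0.6184 -0.0878  0.3398]
head edge px*1.5625 [409.0619 411.6034]
head edge px*1.5625 [408.7393 389.8226]
0.055 [0.4058 0.1684 0.055 ] [ 0.0204  0.     -0.0424] [408.3534 380.108 ]
0.065 [0.4036 0.1678 0.065 ] [ 0.0226  0.     -0.0524] [408.6441 390.5084]
0.07 [0.4025 0.1675 0.07  ] [ 0.0237  0.     -0.0574] [408.8123 396.5289]
0.077 [0.401  0.1671 0.077 ] [ 0.0252  0.     -0.0644] [409.0795 406.0998]
[[-1.     -0.0079 -0.003 ]
 [-0.0054  0.866  -0.5   ]
 [ 0.0066 -0.4999 -0.866 ]]
```

```bash
python3 -m pendant '[{"dx":0,"dy":0,"dz":0,"rx":-6,"ry":0,"rz":0,"hand":0.02},{"dx":0,"dy":0,"dz":0,"rx":-6,"ry":0,"rz":0,"hand":0.02},{"dx":0,"dy":0,"dz":0,"rx":-6,"ry":0,"rz":0,"hand":0.02},{"dx":0,"dy":0,"dz":0,"rx":-6,"ry":0,"rz":0,"hand":0.02},{"dx":0,"dy":0,"dz":0,"rx":-6,"ry":0,"rz":0,"hand":0.02},{"dx":0.035,"dy":0,"dz":0,"rx":0,"ry":0,"rz":0,"hand":0.02},{"dx":0.035,"dy":0,"dz":0,"rx":0,"ry":0,"rz":0,"hand":0.02},{"dx":0.035,"dy":0,"dz":0,"rx":0,"ry":0,"rz":0,"hand":0.02},{"dx":0.035,"dy":0,"dz":0,"rx":0,"ry":0,"rz":0,"hand":0.02},{"dx":0.035,"dy":0,"dz":0,"rx":0,"ry":0,"rz":5,"hand":0.02},{"dx":0.035,"dy":0,"dz":0,"rx":0,"ry":0,"rz":5,"hand":0.02},{"dx":0,"dy":0,"dz":0,"rx":0,"ry":0,"rz":0,"hand":0.02}]'
python3 -c "
from h import *
go([.485,-.0645,.298],down(-9.9))"
```

```text
clock: 5.85
position: [0.4778, 0.0624, 0.33]
ee_rot: [-0.002, 0.089, 0.996, 0.001]
contact_force: [-0.4, 0.0, -1.3]
width: 0.0313
gripper_force: 80.2
t 5.85 rot [ 0.07 -0.2  -0.35] then shift mm [ -28.9 -123.8   32. ] | shift-first [ -29.8 -123.6   31.7]
```

```bash
python3 -m pendant '[{"dx":0,"dy":-0.031,"dz":0.016,"rx":0,"ry":0,"rz":0,"hand":0.02},{"dx":0,"dy":-0.031,"dz":0.016,"rx":0,"ry":0,"rz":0,"hand":0.02},{"dx":-0.014,"dy":-0.031,"dz":0,"rx":0,"ry":0,"rz":0,"hand":0.02},{"dx":-0.015,"dy":-0.031,"dz":0,"rx":0,"ry":0,"rz":0,"hand":0.02},{"dx":0,"dy":0,"dz":0,"rx":0,"ry":0,"rz":0,"hand":0.02},{"dx":0,"dy":0,"dz":0,"rx":0,"ry":0,"rz":0,"hand":0.02}]'
python3 - <<'E'
from rig import manip
from h import *
import cv2,pickle
np.set_printoptions(precision=4,suppress=True)
go([.485,-.0645,.298],down(-9.9))
s=manip.get_state();print(s["contact_force"],s["moment"])
A=np.zeros((600,800,3),np.uint8)
D={}
for n,(x,y,w,h,k),o in(("scene",(195,120,80,60,7),(0,0)),("top",(235,130,60,80,4),(0,560))):
    d=manip.get_image(n);D[n]=d["frame"];f=cv2.resize(d["frame"][y:y+h,x:x+w,::-1],None,fx=k,fy=k,interpolation=cv2.INTER_CUBIC)
    A[o[0]:o[0]+f.shape[0],o[1]:o[1]+f.shape[1]]=f
    p,Q=wpose(s);tip=p+Q.apply([-.089,0,-.0054])
    hk=np.load("hook.npy");Rh=R.from_euler("z",hk[4])*R.from_euler("y",hk[3])
    for nm,P in(("tip",tip),("ringc",p+Q.apply([-.0685,0,-.0054])),("headtopfront",p+Q.apply([.024,0,-.0644])),("headtopback",p+Q.apply([.136,0,-.0644])),("nose",hk[:3]+Rh.apply([-.022,0,-.07])),("pin",hk[:3]),("bottom",hk[:3]+Rh.apply([0,0,-.115]))):
        print(n,nm,P,(proj(n,P)-[x,y]+.5)*k+[o[1],o[0]])
pickle.dump((s,D),open("pre.pkl","wb"))
cv2.imwrite("pics/pre.png",A)
E
```

```text
clock: 6.35
position: [0.4928, -0.0669, 0.2971]
ee_rot: [0.001, 0.09, 0.996, 0.0]
contact_force: [-0.7, 0.3, -1.7]
width: 0.0315
gripper_force: 80.4
t 6.35 rot [ 0.05  0.13 -0.4 ] then shift mm [ 8.1  1.  -0.9] | shift-first [ 8.1  1.  -0.9]
[-0.6656  0.3347 -1.7437] [ 0.0254 -0.1051 -0.0028]
scene tip [ 0.5803 -0.0828  0.3027] [430.941  278.2593]
scene ringc [ 0.5602 -0.0792  0.3027] [479.6242 282.0409]
scene headtopfront [ 0.469  -0.0627  0.3615] [710.8007 192.5177]
scene headtopback [ 0.3588 -0.0426  0.3612] [988.9953 213.6277]
scene nose [ 0.5998 -0.0845  0.2962] [384.3927 289.1957]
scene pin [ 0.6317 -0.0901  0.362 ] [304.9652 164.9346]
scene bottom [ 0.6144 -0.0871  0.2483] [350.1588 367.9612]
top tip [ 0.5803 -0.0828  0.3027] [711.0013 219.7323]
top ringc [ 0.5602 -0.0792  0.3027] [705.5009 246.5214]
top headtopfront [ 0.469  -0.0627  0.3615] [680.987 360.81 ]
top headtopback [ 0.3588 -0.0426  0.3612] [648.3551 519.6672]
top nose [ 0.5998 -0.0845  0.2962] [713.5816 195.6819]
top pin [ 0.6317 -0.0901  0.362 ] [724.5133 134.2914]
top bottom [ 0.6144 -0.0871  0.2483] [715.7258 188.9524]
```

View pics/pre.png

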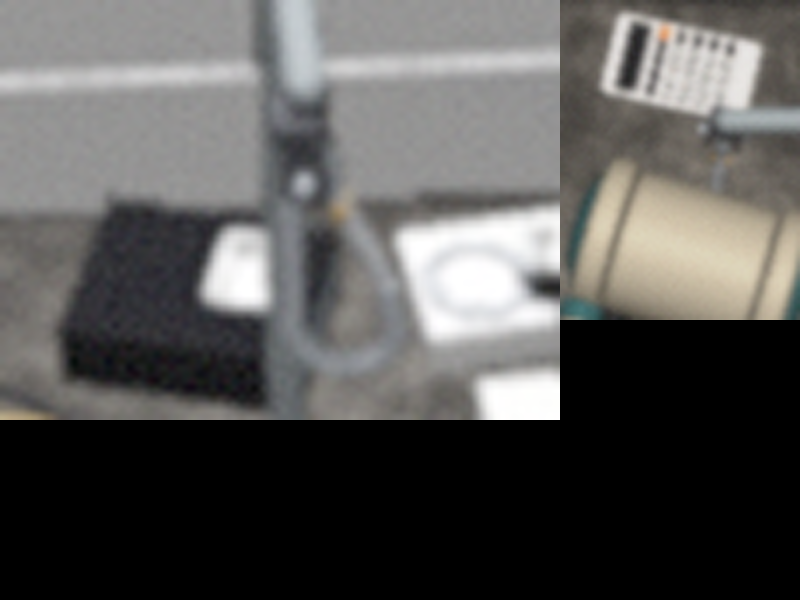

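```bash
python3 -m pendant '[{"dx":0,"dy":0.001,"dz":-0.005,"rx":0,"ry":0,"rz":0,"hand":0.02},{"dx":-0.006,"dy":0,"dz":0,"rx":0,"ry":0,"rz":0,"hand":0.02},{"dx":-0.006,"dy":0,"dz":0,"rx":0,"ry":0,"rz":0,"hand":0.02},{"dx":-0.003,"dy":0,"dz":0,"rx":0,"ry":0,"rz":0,"hand":0.02},{"dx":0,"dy":0,"dz":0,"rx":0,"ry":0,"rz":0,"hand":0.02}]'
cat >st.py <<'E'
from rig import manip
from h import *
np.set_printoptions(precision=4,suppress=True)
s=manip.get_state();p,Q=wpose(s);hk=np.load("hook.npy")
tip=p+Q.apply([-.089,0,-.0070]);r=R.from_euler("z",hk[4]).inv().apply(tip-hk[:3])
print("tip",tip,"rel pin (untilted) mm",r*1e3,"F(hanger axes)",R.from_euler("z",hk[4]).inv().apply(s["contact_force"]),s["moment"],Q.as_matrix()[:,2])
E
python3 st.py
python3 -m pendant '[{"dx":-0.004,"dy":0,"dz":0,"rx":0,"ry":0,"rz":0,"hand":0.02},{"dx":-0.004,"dy":0,"dz":0,"rx":0,"ry":0,"rz":0,"hand":0.02},{"dx":0,"dy":0,"dz":0,"rx":0,"ry":0,"rz":0,"hand":0.02}]'
python3 st.py
python3 -m pendant '[{"dx":-0.003,"dy":0,"dz":0,"rx":0,"ry":0,"rz":0,"hand":0.02},{"dx":-0.003,"dy":0,"dz":0,"rx":0,"ry":0,"rz":0,"hand":0.02},{"dx":0,"dy":0,"dz":0,"rx":0,"ry":0,"rz":0,"hand":0.02}]'
python3 st.py
```

```text
clock: 6.87
position: [0.5085, -0.0655, 0.3011]
ee_rot: [0.0, 0.087, 0.996, 0.0]
contact_force: [-0.0, 0.6, -3.0]
width: 0.0315
gripper_force: 80.4
tip [ 0.5961 -0.0809  0.3082] rel pin (untilted) mm [-36.6453   2.9673 -53.7772] F(hanger axes) [-0.1378  0.5429 -3.0209] [ 0.0058 -0.1655 -0.0039] [ 0.0005  0.0001 -1.    ]
clock: 7.12
position: [0.5162, -0.0673, 0.301]
ee_rot: [0.0, 0.087, 0.996, 0.0]
contact_force: [-0.1, -0.5, -2.0]
width: 0.0314
gripper_force: 80.4
tip [ 0.6038 -0.0827  0.3081] rel pin (untilted) mm [-28.7634   2.4521 -53.919 ] F(hanger axes) [ 0.0304 -0.5072 -1.9958] [-0.0449 -0.1405  0.0594] [ 0.0004  0.0001 -1.    ]
clock: 7.37
position: [0.5203, -0.0681, 0.3008]
ee_rot: [-0.002, 0.087, 0.996, 0.0]
contact_force: [-3.3, 0.3, -2.4]
width: 0.0313
gripper_force: 80.4
tip [ 0.608  -0.0836  0.3075] rel pin (untilted) mm [-24.5396   2.3582 -54.5041] F(hanger axes) [-3.2607 -0.2565 -2.4093] [0.1175 0.4445 0.0045] [-0.0032  0.0009 -1.    ]
```

```bash
python3 -m pendant '[{"dx":-0.003,"dy":-0.001,"dz":0,"rx":0,"ry":0,"rz":0,"hand":0.02},{"dx":-0.003,"dy":0,"dz":0,"rx":0,"ry":0,"rz":0,"hand":0.02},{"dx":0,"dy":0,"dz":0,"rx":0,"ry":0,"rz":0,"hand":0.02}]'
python3 st.py
python3 -m pendant '[{"dx":-0.003,"dy":0,"dz":0,"rx":0,"ry":0,"rz":0,"hand":0.02},{"dx":-0.003,"dy":0,"dz":0,"rx":0,"ry":0,"rz":0,"hand":0.02},{"dx":0,"dy":0,"dz":0,"rx":0,"ry":0,"rz":0,"hand":0.02}]'
python3 st.py
```

```text
clock: 7.62
position: [0.5261, -0.0696, 0.3004]
ee_rot: [-0.002, 0.087, 0.996, 0.001]
contact_force: [-4.5, 3.8, -4.3]
width: 0.0313
gripper_force: 80.1
tip [ 0.6138 -0.0851  0.307 ] rel pin (untilted) mm [-18.5598   1.8819 -54.9249] F(hanger axes) [-5.0992  2.9706 -4.3158] [0.4418 0.8227 0.1941] [-0.0033  0.0021 -1.    ]
clock: 7.87
position: [0.5319, -0.0706, 0.3002]
ee_rot: [-0.002, 0.087, 0.996, 0.001]
contact_force: [-3.7, 3.6, -5.6]
width: 0.0318
gripper_force: 80.1
tip [ 0.6196 -0.0861  0.3069] rel pin (untilted) mm [-12.6317   1.8781 -55.0748] F(hanger axes) [-4.307   2.9027 -5.6202] [0.524  0.8696 0.187 ] [-0.0036  0.002  -1.    ]
```

```bash
python3 -m pendant '[{"dx":-0.004,"dy":0,"dz":0,"rx":0,"ry":0,"rz":0,"hand":0.02},{"dx":-0.003,"dy":0,"dz":0,"rx":0,"ry":0,"rz":0,"hand":0.02},{"dx":0,"dy":0,"dz":0,"rx":0,"ry":0,"rz":0,"hand":0.02}]'
python3 st.py
python3 - <<'E'
from rig import manip
import cv2
d=manip.get_image("scene");x,y,w,h,k=210,125,70,55,11
cv2.imwrite("pics/in1.png",cv2.resize(d["frame"][y:y+h,x:x+w,::-1],None,fx=k,fy=k,interpolation=cv2.INTER_CUBIC))
E
```

```text
clock: 8.12
position: [0.5388, -0.0718, 0.3005]
ee_rot: [-0.002, 0.087, 0.996, 0.001]
contact_force: [-5.4, 2.9, -4.3]
width: 0.0311
gripper_force: 80.2
tip [ 0.6265 -0.0872  0.3072] rel pin (untilted) mm [ -5.6456   1.9314 -54.7515] F(hanger axes) [-5.8564  1.9115 -4.3171] [0.5656 0.9341 0.2168] [-0.0032  0.002  -1.    ]
```

View pics/in1.png

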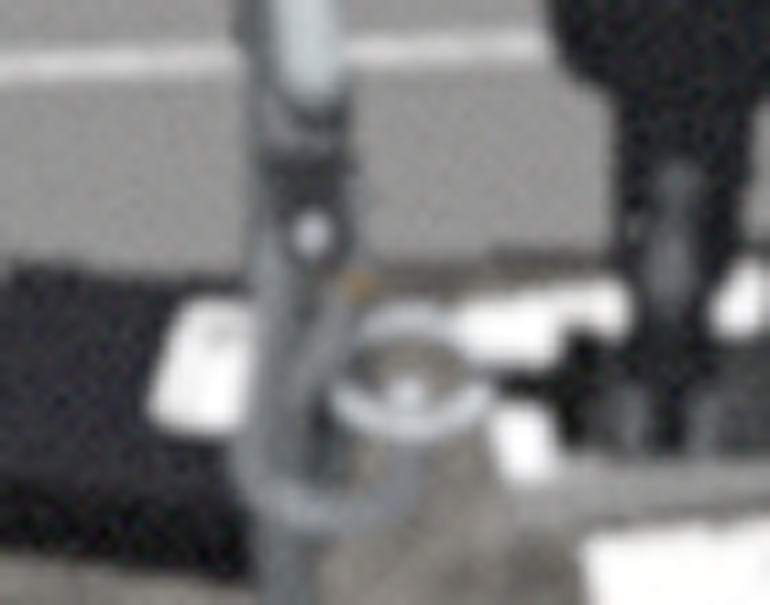

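The scene view shows the gate pushed in, the nose tip at (405,390) showing through the ring, and the ring tip at (335,375), roughly 18 mm past the nose. Next I lower it.

```bash
python3 -m pendant '[{"dx":0,"dy":0,"dz":0.005,"rx":0,"ry":0,"rz":0,"hand":0.02},{"dx":0,"dy":0,"dz":0.005,"rx":0,"ry":0,"rz":0,"hand":0.02},{"dx":0,"dy":0,"dz":0,"rx":0,"ry":0,"rz":0,"hand":0.02}]'
python3 st.py
python3 -m pendant '[{"dx":0,"dy":0,"dz":0.005,"rx":0,"ry":0,"rz":0,"hand":0.02},{"dx":0,"dy":0,"dz":0.005,"rx":0,"ry":0,"rz":0,"hand":0.02},{"dx":0,"dy":0,"dz":0,"rx":0,"ry":0,"rz":0,"hand":0.02}]'
python3 st.py
python3 -m pendant '[{"dx":0,"dy":0,"dz":0.004,"rx":0,"ry":0,"rz":0,"hand":0.02},{"dx":0,"dy":0,"dz":0.004,"rx":0,"ry":0,"rz":0,"hand":0.02},{"dx":0,"dy":0,"dz":0,"rx":0,"ry":0,"rz":0,"hand":0.02}]'
python3 st.py
```

```text
clock: 8.42
position: [0.5389, -0.0726, 0.2907]
ee_rot: [-0.001, 0.087, 0.996, -0.0]
contact_force: [-4.5, 0.9, -2.8]
width: 0.0318
gripper_force: 80.2
tip [ 0.6265 -0.088   0.2975] rel pin (untilted) mm [ -5.4796   1.134  -64.4329] F(hanger axes) [-4.5728  0.0812 -2.771 ] [0.2445 0.6767 0.1505] [-0.0018  0.     -1.    ]
clock: 8.67
position: [0.5404, -0.073, 0.2804]
ee_rot: [0.001, 0.087, 0.996, -0.0]
contact_force: [0.0, -0.2, -2.6]
width: 0.0318
gripper_force: 80.4
tip [ 0.6281 -0.0885  0.2876] rel pin (untilted) mm [ -3.8773   0.9188 -74.3945] F(hanger axes) [ 0.0518 -0.1918 -2.6019] [-0.0229 -0.0662 -0.0044] [ 0.0014 -0.0007 -1.    ]
clock: 8.92
position: [0.5403, -0.0728, 0.2726]
ee_rot: [0.0, 0.087, 0.996, -0.0]
contact_force: [-0.1, -0.6, -1.5]
width: 0.0313
gripper_force: 80.4
tip [ 0.6279 -0.0883  0.2797] rel pin (untilted) mm [ -4.0739   1.0944 -82.2902] F(hanger axes) [ 0.0499 -0.6165 -1.5396] [-0.0566 -0.111  -0.0188] [ 0.0006 -0.0002 -1.    ]
```

```bash
python3 -m pendant '[{"dx":0,"dy":0,"dz":0,"rx":0,"ry":0,"rz":0,"hand":0.02},{"dx":0,"dy":0,"dz":-0.005,"rx":0,"ry":0,"rz":0,"hand":0.02},{"dx":0,"dy":0,"dz":-0.005,"rx":0,"ry":0,"rz":0,"hand":0.02},{"dx":0,"dy":0,"dz":-0.005,"rx":0,"ry":0,"rz":0,"hand":0.02},{"dx":0,"dy":0,"dz":-0.005,"rx":0,"ry":0,"rz":0,"hand":0.02},{"dx":0,"dy":0,"dz":-0.004,"rx":0,"ry":0,"rz":0,"hand":0.02},{"dx":0,"dy":0,"dz":0,"rx":0,"ry":0,"rz":0,"hand":0.02}]'
python3 st.py
python3 -m pendant '[{"dx":0.004,"dy":0,"dz":0,"rx":0,"ry":0,"rz":0,"hand":0.02},{"dx":0.004,"dy":0,"dz":0,"rx":0,"ry":0,"rz":0,"hand":0.02},{"dx":0,"dy":0,"dz":0,"rx":0,"ry":0,"rz":0,"hand":0.02}]'
python3 st.py
```

```text
clock: 9.5
position: [0.5404, -0.0727, 0.2988]
ee_rot: [0.001, 0.087, 0.996, -0.0]
contact_force: [-0.7, 0.7, -2.6]
width: 0.0317
gripper_force: 80.4
tip [ 0.628  -0.0882  0.306 ] rel pin (untilted) mm [ -4.0052   1.2229 -55.9708] F(hanger axes) [-0.8265  0.5986 -2.5559] [-0.0387 -0.075  -0.0163] [ 0.0026 -0.0006 -1.    ]
clock: 9.75
position: [0.5306, -0.0709, 0.2971]
ee_rot: [-0.001, 0.087, 0.996, 0.0]
contact_force: [0.6, -0.0, -2.1]
width: 0.0316
gripper_force: 80.4
tip [ 0.6182 -0.0863  0.3039] rel pin (untilted) mm [-13.9662   1.3786 -58.0629] F(hanger axes) [ 0.5852  0.0892 -2.1288] [-0.0658 -0.1654 -0.1019] [-0.0016  0.0004 -1.    ]
```

```bash
python3 -m pendant '[{"dx":0.002,"dy":0,"dz":-0.004,"rx":0,"ry":0,"rz":0,"hand":0.02},{"dx":0.002,"dy":0,"dz":-0.002,"rx":0,"ry":0,"rz":0,"hand":0.02},{"dx":0,"dy":0,"dz":0,"rx":0,"ry":0,"rz":0,"hand":0.02}]'
python3 st.py
python3 -m pendant '[{"dx":0.001,"dy":0,"dz":0,"rx":0,"ry":0,"rz":0,"hand":0.02},{"dx":0.001,"dy":0,"dz":0,"rx":0,"ry":0,"rz":0,"hand":0.02},{"dx":0,"dy":0,"dz":0,"rx":0,"ry":0,"rz":0,"hand":0.02}]'
python3 st.py
```

```text
clock: 10.0
position: [0.5278, -0.0705, 0.304]
ee_rot: [0.0, 0.087, 0.996, -0.0]
contact_force: [0.2, -0.1, -2.8]
width: 0.0312
gripper_force: 80.4
tip [ 0.6154 -0.086   0.311 ] rel pin (untilted) mm [-16.773    1.2485 -50.9362] F(hanger axes) [ 0.1989 -0.0427 -2.8225] [ 0.0079 -0.1683 -0.0374] [ 0.0009 -0.0002 -1.    ]
clock: 10.25
position: [0.526, -0.0702, 0.3034]
ee_rot: [0.0, 0.087, 0.996, 0.0]
contact_force: [-0.5, 0.1, -3.2]
width: 0.0316
gripper_force: 80.4
tip [ 0.6136 -0.0857  0.3104] rel pin (untilted) mm [-18.6026   1.264  -51.5468] F(hanger axes) [-0.5153  0.0509 -3.2403] [-0.0295 -0.2187  0.0263] [ 0.0005 -0.     -1.    ]
```

```bash
python3 -m pendant '[{"dx":0.001,"dy":0,"dz":0,"rx":0,"ry":0,"rz":0,"hand":0.02},{"dx":0.001,"dy":0,"dz":0,"rx":0,"ry":0,"rz":0,"hand":0.02},{"dx":0,"dy":0,"dz":0,"rx":0,"ry":0,"rz":0,"hand":0.02}]'
python3 st.py
```

```text
clock: 10.5
position: [0.5238, -0.0698, 0.3033]
ee_rot: [-0.0, 0.087, 0.996, 0.0]
contact_force: [0.7, -0.7, -2.8]
width: 0.0312
gripper_force: 80.4
tip [ 0.6115 -0.0853  0.3103] rel pin (untilted) mm [-20.8023   1.2763 -51.7157] F(hanger axes) [ 0.7738 -0.6214 -2.7874] [-0.0348 -0.2095 -0.019 ] [-0.0001  0.0001 -1.    ]
```

```bash
python3 -m pendant '[{"dx":0.001,"dy":0,"dz":0,"rx":0,"ry":0,"rz":0,"hand":0.02},{"dx":0,"dy":0,"dz":0,"rx":0,"ry":0,"rz":0,"hand":0.02},{"dx":0,"dy":0,"dz":0,"rx":0,"ry":0,"rz":0,"hand":0.02}]'
python3 st.py
```

```text
clock: 10.75
position: [0.5231, -0.0697, 0.3033]
ee_rot: [0.0, 0.087, 0.996, 0.0]
contact_force: [0.4, 0.0, -2.2]
width: 0.0317
gripper_force: 80.4
tip [ 0.6108 -0.0851  0.3104] rel pin (untilted) mm [-21.515    1.2755 -51.6071] F(hanger axes) [ 0.426   0.1089 -2.1824] [-0.0589 -0.3428  0.0047] [ 0.0004 -0.     -1.    ]
```

```bash
python3 -m pendant '[{"dx":0.001,"dy":0,"dz":0,"rx":0,"ry":0,"rz":0,"hand":0.02},{"dx":0.001,"dy":0,"dz":0,"rx":0,"ry":0,"rz":0,"hand":0.02},{"dx":0,"dy":0,"dz":0,"rx":0,"ry":0,"rz":0,"hand":0.02}]'
python3 st.py
```

```text
clock: 11.0
position: [0.5226, -0.0696, 0.3036]
ee_rot: [0.002, 0.087, 0.996, -0.0]
contact_force: [6.0, -0.9, -3.5]
width: 0.0317
gripper_force: 80.3
tip [ 0.6102 -0.0851  0.311 ] rel pin (untilted) mm [-22.0617   1.2525 -50.9659] F(hanger axes) [ 6.0707  0.1513 -3.5063] [-0.1633 -0.955   0.034 ] [ 0.004  -0.0006 -1.    ]
```

```bash
python3 -m pendant '[{"dx":0.001,"dy":0,"dz":0,"rx":0,"ry":0,"rz":0,"hand":0.02},{"dx":0,"dy":0,"dz":0,"rx":0,"ry":0,"rz":0,"hand":0.02},{"dx":0,"dy":0,"dz":0,"rx":0,"ry":0,"rz":0,"hand":0.02}]'
python3 st.py
```

```text
clock: 11.25
position: [0.5224, -0.0696, 0.3037]
ee_rot: [0.003, 0.087, 0.996, -0.0]
contact_force: [6.3, -1.3, -3.9]
width: 0.0314
gripper_force: 80.2
tip [ 0.61   -0.085   0.3112] rel pin (untilted) mm [-22.2386   1.2597 -50.7523] F(hanger axes) [ 6.4107 -0.1559 -3.8752] [-0.2173 -1.1682  0.0195] [ 0.0056 -0.0009 -1.    ]
```

```bash
python3 -m pendant '[{"dx":0.001,"dy":0,"dz":0,"rx":0,"ry":0,"rz":0,"hand":0.02},{"dx":0,"dy":0,"dz":0,"rx":0,"ry":0,"rz":0,"hand":0.02},{"dx":0,"dy":0,"dz":0,"rx":0,"ry":0,"rz":0,"hand":0.02}]'
python3 st.py
```

```text
clock: 11.5
position: [0.5223, -0.0696, 0.3038]
ee_rot: [0.004, 0.087, 0.996, -0.0]
contact_force: [8.4, -1.8, -4.2]
width: 0.0313
gripper_force: 80.2
tip [ 0.6099 -0.085   0.3115] rel pin (untilted) mm [-22.4275   1.2338 -50.485 ] F(hanger axes) [ 8.6063 -0.2905 -4.1866] [-0.2777 -1.3086 -0.0089] [ 0.0074 -0.0012 -1.    ]
```

```bash
python3 -m pendant '[{"dx":0.0007,"dy":0,"dz":0,"rx":0,"ry":0,"rz":0,"hand":0.02},{"dx":0,"dy":0,"dz":0,"rx":0,"ry":0,"rz":0,"hand":0.02},{"dx":0,"dy":0,"dz":0,"rx":0,"ry":0,"rz":0,"hand":0.02},{"dx":0,"dy":0,"dz":0,"rx":0,"ry":0,"rz":0,"hand":0.02},{"dx":0,"dy":0,"dz":0,"rx":0,"ry":0,"rz":0,"hand":0.02},{"dx":0,"dy":0,"dz":0,"rx":0,"ry":0,"rz":0,"hand":0.02}]'
python3 st.py
```

```text
clock: 12.0
position: [0.5221, -0.0695, 0.3039]
ee_rot: [0.004, 0.087, 0.996, -0.0]
contact_force: [9.1, -2.2, -4.1]
width: 0.0313
gripper_force: 80.2
tip [ 0.6097 -0.085   0.3117] rel pin (untilted) mm [-22.5632   1.2434 -50.3101] F(hanger axes) [ 9.3268 -0.6586 -4.0755] [-0.3239 -1.5615  0.0348] [ 0.0085 -0.0014 -1.    ]
```

```bash
python3 -m pendant '[{"dx":-0.003,"dy":0,"dz":0,"rx":0,"ry":0,"rz":0,"hand":0.02},{"dx":-0.004,"dy":0,"dz":0,"rx":0,"ry":0,"rz":0,"hand":0.02},{"dx":-0.004,"dy":0,"dz":0,"rx":0,"ry":0,"rz":0,"hand":0.02},{"dx":0,"dy":0,"dz":0.007,"rx":0,"ry":0,"rz":0,"hand":0.02},{"dx":0,"dy":0,"dz":0.007,"rx":0,"ry":0,"rz":0,"hand":0.02},{"dx":0,"dy":0,"dz":0.007,"rx":0,"ry":0,"rz":0,"hand":0.02},{"dx":0,"dy":0,"dz":0.007,"rx":0,"ry":0,"rz":0,"hand":0.02},{"dx":0,"dy":0,"dz":0,"rx":0,"ry":0,"rz":0,"hand":0.02}]'
python3 st.py
```

```text
clock: 12.67
position: [0.5277, -0.0703, 0.273]
ee_rot: [-0.002, 0.087, 0.996, 0.0]
contact_force: [0.0, 0.1, -2.1]
width: 0.0312
gripper_force: 80.4
tip [ 0.6154 -0.0858  0.2797] rel pin (untilted) mm [-16.8309   1.4437 -82.3185] F(hanger axes) [ 0.0214  0.0969 -2.1166] [ 0.0089 -0.1132 -0.0325] [-0.0042  0.0012 -1.    ]
```

```bash
python3 -m pendant '[{"dx":0,"dy":-0.001,"dz":0.006,"rx":0,"ry":0,"rz":0,"hand":0.02},{"dx":0,"dy":0,"dz":0.006,"rx":0,"ry":0,"rz":0,"hand":0.02},{"dx":0,"dy":0,"dz":0.004,"rx":0,"ry":0,"rz":0,"hand":0.02},{"dx":0,"dy":0,"dz":0,"rx":0,"ry":0,"rz":0,"hand":0.02}]'
python3 st.py
python3 -m pendant '[{"dx":0,"dy":0,"dz":0.002,"rx":0,"ry":0,"rz":0,"hand":0.02},{"dx":0,"dy":0,"dz":0.002,"rx":0,"ry":0,"rz":0,"hand":0.02},{"dx":0,"dy":0,"dz":0,"rx":0,"ry":0,"rz":0,"hand":0.02}]'
python3 st.py
python3 - <<'E'
from rig import manip
import cv2
d=manip.get_image("scene");x,y,w,h,k=210,125,70,55,11
cv2.imwrite("pics/in2.png",cv2.resize(d["frame"][y:y+h,x:x+w,::-1],None,fx=k,fy=k,interpolation=cv2.INTER_CUBIC))
E
```

```text
clock: 13.0
position: [0.5284, -0.0716, 0.2582]
ee_rot: [-0.001, 0.087, 0.996, 0.0]
contact_force: [0.7, -0.5, -3.1]
width: 0.0316
gripper_force: 80.4
tip [ 0.616  -0.0871  0.265 ] rel pin (untilted) mm [-15.9746   0.2892 -96.9792] F(hanger axes) [ 0.7718 -0.3393 -3.0796] [ 0.0035 -0.1349 -0.0146] [-0.0019  0.0006 -1.    ]
clock: 13.25
position: [0.5289, -0.0717, 0.2551]
ee_rot: [-0.0, 0.087, 0.996, 0.0]
contact_force: [-0.5, -0.2, -2.1]
width: 0.0314
gripper_force: 80.4
tip [ 0.6166 -0.0871  0.2621] rel pin (untilted) mm [-15.42     0.3115 -99.9102] F(hanger axes) [-0.4773 -0.2987 -2.1108] [ 0.0042 -0.101   0.0161] [-0.0002  0.0001 -1.    ]
```

View pics/in2.png

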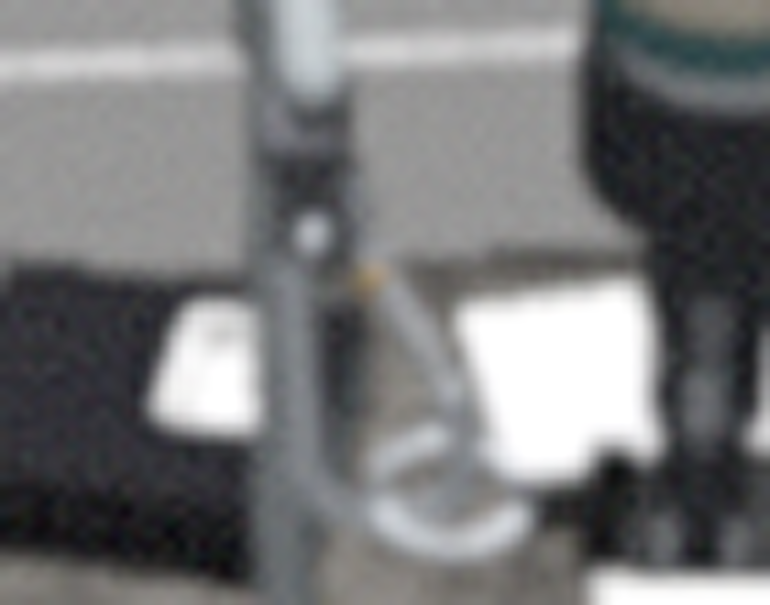

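```bash
python3 -m pendant '[{"dx":0,"dy":0,"dz":0.002,"rx":0,"ry":0,"rz":0,"hand":0.02},{"dx":-0.0012,"dy":0,"dz":0.0093,"rx":0,"ry":-6,"rz":0,"hand":0.02},{"dx":-0.0012,"dy":0,"dz":0.0093,"rx":0,"ry":-6,"rz":0,"hand":0.02},{"dx":-0.0012,"dy":0,"dz":0.0093,"rx":0,"ry":-6,"rz":0,"hand":0.02},{"dx":0,"dy":0,"dz":0,"rx":0,"ry":0,"rz":0,"hand":0.02}]'
python3 st.py
```

```text
clock: 13.72
position: [0.5281, -0.0707, 0.2212]
ee_rot: [0.152, 0.086, 0.985, -0.013]
contact_force: [-0.3, 0.0, -1.5]
width: 0.0314
gripper_force: 80.4
tip [ 0.6096 -0.0851  0.2547] rel pin (untilted) mm [ -22.6876    1.118  -107.2752] F(hanger axes) [-0.3154 -0.0461 -1.4944] [-0.0356  0.0231 -0.042 ] [ 0.2969 -0.0512 -0.9535]
```

```bash
python3 -m pendant '[{"dx":-0.0012,"dy":0,"dz":0.0093,"rx":0,"ry":-6,"rz":0,"hand":0.02},{"dx":-0.0012,"dy":0,"dz":0.0093,"rx":0,"ry":-6,"rz":0,"hand":0.02},{"dx":-0.0012,"dy":0,"dz":0.0093,"rx":0,"ry":-6,"rz":0,"hand":0.02},{"dx":0,"dy":0,"dz":0,"rx":0,"ry":0,"rz":0,"hand":0.02},{"dx":0,"dy":0,"dz":0,"rx":0,"ry":0,"rz":0,"hand":0.02}]'
python3 st.py
```

```text
clock: 14.13
position: [0.5492, -0.075, 0.2016]
ee_rot: [0.306, 0.083, 0.948, -0.026]
contact_force: [0.6, -1.3, -1.8]
width: 0.0314
gripper_force: 80.4
tip [ 0.6164 -0.0869  0.2592] rel pin (untilted) mm [ -15.7032    0.5156 -102.7556] F(hanger axes) [ 0.8136 -1.1296 -1.8403] [ 0.0508  0.3274 -0.0397] [ 0.5751 -0.1002 -0.8119]
```

```bash
python3 -m pendant '[{"dx":0.0017,"dy":0,"dz":0.0024,"rx":0,"ry":0,"rz":0,"hand":0.02},{"dx":0,"dy":0,"dz":0,"rx":0,"ry":0,"rz":0,"hand":0.02},{"dx":0,"dy":0,"dz":0,"rx":0,"ry":0,"rz":0,"hand":0.085},{"dx":0,"dy":0,"dz":0,"rx":0,"ry":0,"rz":0,"hand":0.085},{"dx":0,"dy":0,"dz":0,"rx":0,"ry":0,"rz":0,"hand":0.085},{"dx":0.0,"dy":0,"dz":-0.03,"rx":0,"ry":0,"rz":0,"hand":0.085},{"dx":0,"dy":0,"dz":-0.04,"rx":0,"ry":0,"rz":0,"hand":0.085},{"dx":0,"dy":0,"dz":-0.04,"rx":0,"ry":0,"rz":0,"hand":0.085},{"dx":0,"dy":0,"dz":-0.04,"rx":0,"ry":0,"rz":0,"hand":0.085},{"dx":0,"dy":0,"dz":-0.04,"rx":0,"ry":0,"rz":0,"hand":0.085},{"dx":0,"dy":0,"dz":0,"rx":0,"ry":0,"rz":0,"hand":0.085},{"dx":0,"dy":0,"dz":0,"rx":0,"ry":0,"rz":0,"hand":0.085}]'
for i in 1 2 3 4 5 6 7 8; do python3 -m pendant '[{"dx":0,"dy":0,"dz":0,"rx":0,"ry":0,"rz":0,"hand":0.085},{"dx":0,"dy":0,"dz":0,"rx":0,"ry":0,"rz":0,"hand":0.085},{"dx":0,"dy":0,"dz":0,"rx":0,"ry":0,"rz":0,"hand":0.085},{"dx":0,"dy":0,"dz":0,"rx":0,"ry":0,"rz":0,"hand":0.085},{"dx":0,"dy":0,"dz":0,"rx":0,"ry":0,"rz":0,"hand":0.085},{"dx":0,"dy":0,"dz":0,"rx":0,"ry":0,"rz":0,"hand":0.085},{"dx":0,"dy":0,"dz":0,"rx":0,"ry":0,"rz":0,"hand":0.085},{"dx":0,"dy":0,"dz":0,"rx":0,"ry":0,"rz":0,"hand":0.085},{"dx":0,"dy":0,"dz":0,"rx":0,"ry":0,"rz":0,"hand":0.085},{"dx":0,"dy":0,"dz":0,"rx":0,"ry":0,"rz":0,"hand":0.085},{"dx":0,"dy":0,"dz":0,"rx":0,"ry":0,"rz":0,"hand":0.085},{"dx":0,"dy":0,"dz":0,"rx":0,"ry":0,"rz":0,"hand":0.085}]' | head -2; done
python3 - <<'E'
from rig import manip
import cv2,numpy as np
a=manip.get_image("scene")["frame"]
for i in range(3): b=manip.get_image("scene")["frame"]
print("moved px",(np.abs(a.astype(int)-b)[120:260,180:330].max(2)>40).sum())
x,y,w,h,k=190,110,100,75,8
cv2.imwrite("pics/end.png",cv2.resize(b[y:y+h,x:x+w,::-1],None,fx=k,fy=k,interpolation=cv2.INTER_CUBIC))
E
```

```text
clock: 15.13
position: [0.4401, -0.0563, 0.357]
ee_rot: [0.311, 0.083, 0.946, -0.028]
contact_force: [1.1, -0.0, -0.9]
width: 0.0851
gripper_force: 0.0
clock: 16.13
position: [0.4398, -0.056, 0.3529]
clock: 17.13
position: [0.4398, -0.056, 0.3529]
clock: 18.13
position: [0.4398, -0.056, 0.3529]
clock: 19.13
position: [0.4398, -0.056, 0.3528]
clock: 20.13
position: [0.4398, -0.056, 0.3529]
clock: 21.13
position: [0.4398, -0.056, 0.3529]
clock: 22.13
position: [0.4398, -0.056, 0.3529]
clock: 23.13
position: [0.4398, -0.056, 0.3529]
moved px 0
```

View pics/end.png

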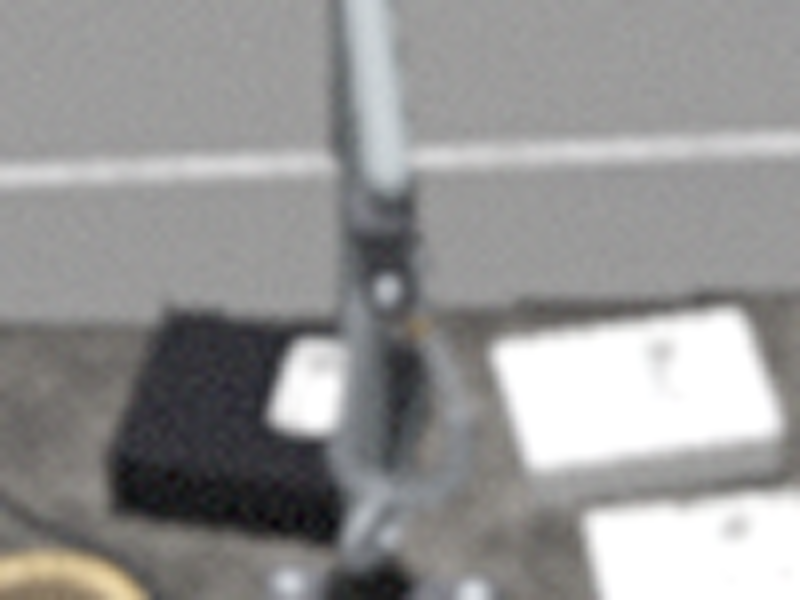

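The ring hangs at the bottom of the hook, at about (370,520). The gate is shut, nothing is moving, and the tape and boxes are where they were. Handing in.

```bash
python3 -c "
from rig import manip
print(manip.sign_off())"
```

```text
the job is handed in; nothing more can be done
None
```

The scanner is hanging still from the bottom of the snap hook with the gate shut; a tug that read about 9.5 N at the wrist did not draw the ring out, the other things on the table were not disturbed, and I handed the job in at about 23 s (no score was returned).

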